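Clamp a relief valve body in the bench vise under the magnifier

ROBOT

A 7-joint arm with a two-finger parallel gripper is mounted at the origin on the work surface. World frame = base frame: x ahead of the robot, y to its left, z up, the work surface at z = 0. Lengths are in mm, angles in rad, forces in N, time in s.
With the tool pointing down it reaches from about 400 to 850 mm from the base axis. Payload 10.4 kg.
Tool frame: the origin (TCP) lies at the very end of the fingers, on their centre line; the grasp point (between the pads) lies arm.grip_depth behind it (arm.grip_depth is the distance from the TCP to the grasp point, in mm); z points along the fingers, y is the line along which they close (so a half turn about z gives the same grasp; the last joint's range is limited). The gripper opens to 87 mm and grips with 3 to 60 N. Pads are 19 mm wide; open, the fingers measure 117 mm over their backs; the gripper's body (75 mm by 190 mm) begins 51 mm behind the grasp point.
Start: joints at [1.311, 0.332, -0.065, 1.46, 0.022, 1.35, -0.088], TCP at [146.641, -607.576, 222.576] pointing down, gripper open.
Joint ranges: [-2.6, 2.6], [-0.5, 2.12], [-1.47, 1.34], [0.16, 2.42], [-1.27, 4.41], [0.06, 2.06], [-2.6, 2.6]. Speed limits (rad/s): [2.22, 2.22, 2.79, 2.79, 3.14, 3.14, 3.14].

INTERFACE

Orientations are given as a unit quaternion [w, x, y, z].
In Python, from bench import arm gives the robot as it stands.
- The arm moves only by the tool step_arm, never from a script. Its argument "steps" is a list of rows, each an object of numbers: "x", "y", "z": the shift along the tool's x, y, z each as a share of 0.02 m, from -1 to 1; "wx", "wy", "wz": the turn, a rotation vector about the tool's x, y, z each as a share of 8 degrees, from -1 to 1; "fingers": the closure, from 0 (fully open) to 1 (shut). In form: [{"x": .., "y": .., "z": .., "wx": .., "wy": .., "wz": .., "fingers": ..}, ...]. A call has exactly 10 rows; each row shifts and turns the commanded pose from where the row before left it, along the tool's axes as they then stand; what a row does not reach is not made up. A row lasts 1/10 s, in which the tool goes at most 50 mm and 8.59 degrees, less where a joint would pass 70% of its speed; a pose out of reach is approached as far as the arm can. A call with a number of a shift or a turn outside -1 to 1 is refused whole. A call with a gripper value outside its range is refused whole. The fingers move at their own pace and stop on an object; "grip_force" is the grip in N (left out, the last holds). Time passes only in rows, so rows that do not move let the fingers close, or fill a call up. It gives the time, the measured TCP pose, the force, the opening and the grip force at its end, in the units of the state.
- arm.observe(): the state, without advancing time (a new reading comes with each control period).
- arm.capture(name): name is "side" or "top"; returns a dict with "img" (420x560x3 uint8, red, green, blue), "range_z" (420x560 float32, mm along the optical axis (not along the pixel's ray), 0 where there is no reading), "vfov" (degrees; the focal length in pixels is half the picture's height over the tangent of half this angle, whatever the lens; pixels are square), "cx", "cy" (the principal point, pixels), "R" (3x3) and "t" (3): a world point X has camera coordinates R X + t. Camera axes: x right, y down, z forward; pixel columns grow to the right and rows downward; lengths in mm; the calibration is good to about 2 mm. A picture is of the moment at which its call begins.
- arm.finish_job(): hands the job in; it is judged then, once.
The state is a dict: "t": time; "qpos": joint angles; "qd": joint speeds; "effort": joint torques, N m; "tcp_pos": TCP position; "orientation": TCP orientation; "force": force on the tool from outside, world axes, zero at the start; "moment": the same for the moment, N m; "width": opening from 0.0 (shut) to 1.0 (fully open); "grasp_force": force on a finger pad.
Only numpy, scipy, OpenCV 4.12 (cv2) and the standard library are available. Lean on these libraries where they do the work, as an engineer would, in place of code of your own. Each camera call takes 0.05 s, during which the arm holds its last target. There are 200 camera calls.

TASK

Stand the stainless relief valve body upright on the bed of the bench vise between its open jaws, with its two side ports pointing out along the gap between the jaws, and let go of it. Then turn the crank handle clockwise, as seen from the handle end, until the sliding jaw holds the valve body firmly against the fixed jaw, and leave it clamped there. Do not knock the magnifier that hangs over the crank, and leave the other parts on the bench where they are.

Things in the scene. Friction and masses are not known exactly. Their poses are not given: they have to be found in the camera images.
- vise: Grey fixed vise, steel jaws. Origin on the bench under the jaws; z up; x along the screw from crank end (-x) to fixed jaw (+x); y along the gap between the jaws. Body x -155 to +85 mm, 100 wide, round foot 150 across; flat bed at z = 75. Fixed jaw: clamping face x = +35, back +75, top z = 120, 110 wide. Screw axis y = 0, z = 100. Crank end to the robot's right, heading varies.
- vise_jaw: Sliding steel jaw on the bed, 40 mm thick (60 with its boss), 110 wide, 45 high; its face is a sprung steel plate that gives 2 mm (30 N per mm). Origin: middle of the lower edge of that face, unpressed; axes as the vise's. Gap = from it to x = +35 mm of the vise, 64 to 78 mm at the start. Moves +x (closing) 20 mm per crank turn, only with the screw, which is self-locking.
- screw_block (a point): Top centre of the fixed block that carries the screw at the crank end: 25 mm thick (x = -155 to -130 mm of the vise), 80 wide, top at z = 130. The crank arm turns just outside it, at x = -185 to -155 mm.
- crank (a joint): Crank angle a about the vise's +x (rad); grows turning clockwise as seen from the handle end, which closes the jaw. a = 0: handle straight up, gap 78 mm; gap = 78 mm - 20 mm x a / 2 pi. Starts at 0 to 4.5. Turning takes 4 to 7 N at the handle. The jaws touch the 44 mm block on both sides at a = 10.7; 0.3 to 0.6 rad more clamps firmly, then it gets stiff.
- crank_grip (a point): Middle of the black handle grip, a cylinder 22 mm diameter, 80 long, axis parallel to the vise's x, 50 mm from the screw axis, at x = -225 mm of the vise (spans -265 to -185). At crank angle a: y = -50 sin(a), z = 100 + 50 cos(a) mm of the vise. The grip is a sleeve that spins freely on its pin: a firm grasp can carry it round without turning the hand.
- magnifier: Fixed round magnifier: glass in a grey ring 152 mm across, 14 thick, middle 285 mm above the bench. Origin on the bench under the lens centre, near x = -160, y = 0 mm of the vise. It blocks the space straight above the crank handle: tilt the tool some 35 degrees, hand leaning out past the vise's -x end. It does not cover the jaw gap. Arm along its own -y to a 300 mm tall column 235 mm away.
- valve: Polished stainless valve body, loose, 0.5-0.8 kg, upright. Origin: underside centre. Square block 44 x 44 mm, 55 high; two ports, 24 diameter, stick out 18 mm on its +y and -y sides at z = 28; round bonnet 36 diameter, z = 55 to 100; 20 mm stub to z = 112. Flat +x and -x sides go to the jaws. Grip the bonnet from above, fingers closing along y so that the hand clears the magnifier over the vise.
- tube: Bystander: pale glass-fibre tube, 48 mm in diameter, 85 mm tall, standing. Origin: centre of its underside.
- bleed_cap: Bystander: brass cap, 52 mm in diameter, 60 mm tall, standing. Origin: centre of its underside.
- lever_handle: Bystander: flat teal lever handle, 150 mm long, lying, 17 mm high, beyond the vise. Origin near its middle.
- wrench: Bystander: wrench 190 mm long, lying on the right. Origin at its middle.
- grease_jar: Bystander: white plastic jar, 60 mm in diameter, 100 mm tall, standing. Origin: centre of its underside.
- screwdriver: Bystander: screwdriver 200 mm long, lying on the right. Origin at its middle.

How it is judged:
By the outcome, as a careful person would: the job done as asked, in the order asked, and still so for the second after the job is handed in, with the robot touching nothing.
It also fails if it takes over 69 s, if anything falls off the work surface, if the arm or the gripper's body presses on something with over 40 N, if the wrist force passes 120 N, or if a joint passes its speed limit or range.

## Working session

There is one attempt and no reset: what is moved stays moved. The work goes in short steps, Python scripts to look and compute and a tool call to move; the robot and the scene stay as the last step left them, time stands still between calls to the robot, and variables do not carry over. Pictures are saved under pics/ and viewed, at most 10 in all, crops included, and the job is handed in when it is done.

Besides the shell and the picture viewer there is one more tool, called after "Emit:" as name(argument=value, ...) on one line, values as JSON. step_arm: Moves the arm, as the interface text tells. Its arguments: {"type":"object","properties":{"steps":{"type":"array","items":{"type":"object","properties":{"x":{"type":"number"},"y":{"type":"number"},"z":{"type":"number"},"wx":{"type":"number"},"wy":{"type":"number"},"wz":{"type":"number"},"fingers":{"type":"number"}}}},"grip_force":{"type":"number"}},"required":["steps"]}

```bash
mkdir -p pics; ls
cat > h.py <<'E'
import numpy as np, cv2
from bench import arm
def cap(n):
    c=arm.capture(n); h=c['img'].shape[0]; c['f']=h/2/np.tan(np.radians(c['vfov'])/2); return c
def cloud(c):
    z=c['range_z']; v,u=np.mgrid[:z.shape[0],:z.shape[1]]
    P=np.stack([(u-c['cx'])*z/c['f'],(v-c['cy'])*z/c['f'],z],-1)
    W=(P-c['t'])@c['R']; W[z==0]=np.nan; return W
def save(c,n): cv2.imwrite('pics/'+n,c['img'][:,:,::-1])
E
python3 - <<'E'
from h import *
print(arm.observe(), arm.grip_depth)
for n in('top','side'):
    c=cap(n); save(c,n+'0.png'); np.savez(n+'0.npz',**c); print(n,c['f'],c['cx'],c['cy'],c['R'].round(3).tolist(),c['t'], (-c['R'].T@c['t']).round(0))
E
```

```text
pics
{'t': 0.0, 'qpos': array([ 1.31137874,  0.33288704, -0.06469831,  1.460926  ,  0.02158857,
        1.34989685, -0.08846224]), 'qd': array([ 0.00138092,  0.00128546, -0.00062311,  0.00221658, -0.0008291 ,
        0.00100287,  0.00022958]), 'effort': array([ 5.07401073e-04, -6.23252463e+01,  2.44996359e-02, -3.89902103e+01,
       -6.14845916e-02,  3.95232753e-02,  1.44660626e-04]), 'tcp_pos': array([ 146.53937387, -607.18602781,  221.75177268]), 'orientation': array([-7.02420166e-04,  9.92994406e-01,  1.18159228e-01, -1.11002630e-04]), 'force': array([ 0.03863848,  0.51501021, -0.71614682]), 'moment': array([ 0.04294868,  0.02977942, -0.0063294 ]), 'grasp_force': 0.0, 'width': 0.9990013131161615} 18.700000000000003
top 388.3354675957265 280.9989239397563 209.82643881804734 [[-0.011, -1.0, -0.005], [-0.993, 0.011, -0.114], [0.114, 0.004, -0.993]] [-56.06400721 544.32486206 999.13788723] [ 426.  -66. 1054.]
side 457.1626098934182 274.82946130693966 215.16472631303327 [[-0.73, -0.684, -0.018], [-0.512, 0.563, -0.649], [0.454, -0.464, -0.761]] [ 357.31197554  387.24853154 1170.67465111] [ -72.  570. 1148.]
```

```bash
sleep 1
```

```text
(no output)
```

View pics/top0.png

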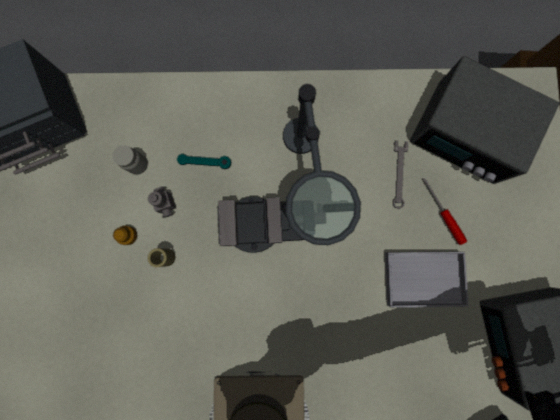

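View pics/side0.png

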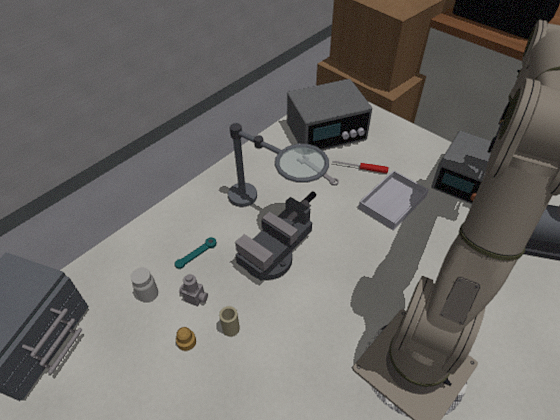

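The top view shows the vise with its jaws at about (227,222) and (270,220), and the magnifier at (323,207) with the dark grip at (340,208) seen through the glass. The valve is at (161,201), the brass cap at (124,235), the tube at (160,256) and the jar at (128,158). In the side view the valve is at (193,290) and the crank grip at (310,197).

Run:
```python
from h import *
for n,box in(('top',(205,175,365,255)),('side',(225,140,330,280))):
    c=dict(np.load(n+'0.npz')); W=cloud(c); img=c['img'].astype(int)
    u0,v0,u1,v1=box; B=W[v0:v1,u0:u1].reshape(-1,3)
    J=B[(abs(B[:,2]-120)<5)]
    print(n,'jawtops',len(J))
    m=((abs(W[...,2]-120)<5)).astype(np.uint8); m[:v0]=0;m[v1:]=0;m[:,:u0]=0;m[:,u1:]=0
    k,l,s,_=cv2.connectedComponentsWithStats(m,connectivity=4)
    for i in range(1,k):
        if s[i,4]>40:
            P=W[l==i].astype(np.float32); r=cv2.minAreaRect(P[:,:2]); print(' ',s[i],np.array(r[0]).round(1),np.array(r[1]).round(1),round(r[2],2),P[:,2].mean().round(1))
    # valve
    vb=(140,180,185,225) if n=='top' else (175,270,215,310)
    u0,v0,u1,v1=vb; sub=W[v0:v1,u0:u1]
    for lo,hi in((8,48),(50,60),(60,95),(95,104),(106,118)):
        P=sub[(sub[...,2]>lo)&(sub[...,2]<hi)].astype(np.float32)
        if len(P)>4:
            r=cv2.minAreaRect(P[:,:2]); print(' valve',lo,hi,len(P),np.array(r[0]).round(1),np.array(r[1]).round(1),round(r[2],1),P.mean(0).round(1))
    cv2.imwrite('pics/v_%s.png'%n,cv2.resize(c['img'][v0-5:v1+5,u0-5:u1+5,::-1],None,fx=7,fy=7,interpolation=cv2.INTER_CUBIC))
    # magnifier height
    M=W[(W[...,2]>270)&(W[...,2]<300)]; 
    if n=='top':
        mm=(abs(W[...,2]-287)<12).astype(np.uint8); k,l,s,_=cv2.connectedComponentsWithStats(mm)
        for i in range(1,k):
            if s[i,4]>60: print(' mag',s[i],cv2.minEnclosingCircle(W[l==i][:,:2].astype(np.float32)))
    # dark grip
    d=(img.max(2)<40)
    gb=(325,195,365,220) if n=='top' else (285,180,325,225)
    u0,v0,u1,v1=gb
    print(n,'grip z'); 
    print(W[v0:v1:3,u0:u1:3,2].round(0))
a=cv2.imread('pics/v_top.png');b=cv2.imread('pics/v_side.png')
h=max(a.shape[0],b.shape[0]);pad=lambda x:cv2.copyMakeBorder(x,0,h-x.shape[0],0,4,0)
t=cv2.imread('pics/top0.png')[180:250,200:370]; cv2.imwrite('pics/vise.png',cv2.resize(t,None,fx=4.5,fy=4.5,interpolation=cv2.INTER_CUBIC))
cv2.imwrite('pics/valve.png',np.hstack([pad(a),pad(b)]))
```

```text
top jawtops 1429Traceback (most recent call last):
  File "<stdin>", line 11, in <module>
cv2.error: OpenCV(4.12.0) /io/opencv/modules/imgproc/src/convhull.cpp:143: error: (-215:Assertion failed) total >= 0 && (depth == CV_32F || depth == CV_32S) in function 'convexHull'
```

```bash
cat > m.py <<'E'
from h import *
rect=lambda P:[np.round(x,1) for x in cv2.minAreaRect(np.ascontiguousarray(P[:,:2],dtype=np.float32))]
for n,box in(('top',(205,175,365,255)),('side',(225,140,330,280))):
    c=dict(np.load(n+'0.npz')); W=cloud(c); img=c['img'].astype(int)
    u0,v0,u1,v1=box
    m=((abs(W[...,2]-120)<5)).astype(np.uint8); m[:v0]=0;m[v1:]=0;m[:,:u0]=0;m[:,u1:]=0
    k,l,s,_=cv2.connectedComponentsWithStats(m,connectivity=4)
    for i in range(1,k):
        if s[i,4]>40: print(n,s[i],rect(W[l==i]),W[l==i][:,2].mean().round(1))
    u0,v0,u1,v1=(140,180,185,225) if n=='top' else (175,270,215,310); sub=W[v0:v1,u0:u1]
    for lo,hi in((8,48),(50,60),(60,95),(95,104),(106,118)):
        P=sub[(sub[...,2]>lo)&(sub[...,2]<hi)]
        if len(P)>4: print(' valve',lo,hi,len(P),rect(P),P.mean(0).round(1))
    cv2.imwrite('pics/v_%s.png'%n,cv2.resize(c['img'][v0:v1,u0:u1,::-1],(390,390),interpolation=cv2.INTER_CUBIC))
    mm=(abs(W[...,2]-287)<12).astype(np.uint8); k,l,s,_=cv2.connectedComponentsWithStats(mm)
    for i in range(1,k):
        if s[i,4]>60: print(' mag',s[i],cv2.minEnclosingCircle(np.ascontiguousarray(W[l==i][:,:2],dtype=np.float32)))
    u0,v0,u1,v1=(325,195,365,220) if n=='top' else (285,180,325,225)
    print('grip z',u0,v0); print(W[v0:v1:3,u0:u1:3,2].round(0))
    print(img[v0:v1:3,u0:u1:3].max(2))
cv2.imwrite('pics/valve.png',np.hstack([cv2.imread('pics/v_top.png'),cv2.imread('pics/v_side.png')]))
E
python3 m.py
```

```text
top [263 197  19  46 695] [array([510.6, -40.2]), array([110.3,  41.2]), np.float64(2.6)] 121.3
top [218 200  18  46 725] [array([505.2,  70. ]), array([109.9,  40.1]), np.float64(2.5)] 121.7
 valve 8 48 202 [array([569.8, 249.7]), array([81.2, 43.1]), np.float64(8.7)] [563.8 243.9  35.6]
 valve 50 60 100 [array([569.6, 252.7]), array([44.5, 42.6]), np.float64(18.4)] [564.4 244.4  56.1]
 valve 60 95 77 [array([567.2, 239.7]), array([31.9, 42.6]), np.float64(67.7)] [565.  241.1  74.1]
 valve 95 104 103 [array([569. , 252.8]), array([34.2, 34.9]), np.float64(35.4)] [568.8 250.4 101. ]
 valve 106 118 56 [array([568.4, 252.4]), array([17.3, 17.6]), np.float64(2.6)] [568.9 252.3 113.4]
 mag [298  95  17  33 245] ((717.7066040039062, -118.98152160644531), 35.383583068847656)
 mag [ 285  133   75  112 4699] ((559.5601806640625, -135.29800415039062), 116.10113525390625)
grip z 325 195
[[289. 291. 288. 289.  nan 289. 290. 288. 289. 293. 293.   2.   0.   0.]
 [290. 287. 291. 290. 291. 289. 291. 290. 290. 291. 291. 291.   5.   5.]
 [292. 290. 290. 289. 289. 290. 288. 290. 289. 288. 294. 293.  -
[... 3323 characters left out ...]
3 167 165 163 164 165 166 166 171 166 167 167 163]
 [159 160 165 166 164 160 163 167 173   0 145 165 166 167]
 [164 165 166 163 164 166 165 166  15  17   0 171 171 167]
 [166 107  30 148 166 164 169  19  13  10 172 168 168 167]
 [117  43  41  32  39 140  64  71   7 176 165 170 168 166]
 [ 69  38  33  36  30  42  52  66 101 172 171 167 167 165]
 [ 71  29  40  29  41  42  44  38  95 171 166 168 171 171]
 [ 28  36  41  33  34  40  40  74  47 173 169 166 167 168]
 [ 42  30  62  71  46  38  37  54  21 170 168 166 167 167]
 [ 40  60  64  65  41  43  35  48  29 166 168 167 167 169]
 [ 78  69  76  42  42  34  41  39  58 168 166 167 169 167]
 [114  71  79  40  51  36  38  52  77 145 167 166 163 166]]
```

Emit:
step_arm(steps=[{"z": -0.7,"wz": -1},{"z": -0.7,"wz": -1},{"z": -0.7,"wz": -1},{"z": -0.7,"wz": -1},{"z": -0.7,"wz": -1},{"z": -0.7,"wz": -1},{"z": -0.7,"wz": -1},{"z": -0.7,"wz": -1},{"z": -0.7,"wz": -1},{"z": -0.7,"wz": -1}])

```text
$.steps[0]: bad value
```

Run:
```python
from h import *
print(arm.observe()['qpos'].round(2))
th=np.radians(92.7); ux=np.array([np.cos(th),np.sin(th)]); uy=np.array([-ux[1],ux[0]]); O=np.array([505.1,70])-55*ux; print(O)
c=dict(np.load('side0.npz'));W=cloud(c);im=c['img'].max(2)
m=np.zeros(im.shape,bool); m[185:225,285:325]=im[185:225,285:325]<50; m&=(W[...,2]>35)&(W[...,2]<170)
P=W[m]; V=np.c_[(P[:,:2]-O)@ux,(P[:,:2]-O)@uy,P[:,2]]
V=V[(V[:,0]<-190)&(V[:,0]>-275)]; print(len(V),V.mean(0),V.min(0),V.max(0)); print(V[np.argsort(V[:,0])][::4].round(0))
c=dict(np.load('top0.npz'));W=cloud(c)
m=np.zeros(im.shape,bool); m[165:250,280:365]=1; m&=abs(W[...,2]-290)<12
P=W[m];P=P[P[:,0]<585]; r=cv2.minEnclosingCircle(np.ascontiguousarray(P[:,:2],dtype=np.float32)); print('mag',r,((r[0]-O)@ux,(r[0]-O)@uy))
```

```text
[ 1.31  0.33 -0.06  1.46  0.02  1.35 -0.09]
[507.69085479  15.06105688]
63 [-242.2015011   -24.94655667   65.07059148] [-265.99202599  -35.1257947    57.29208378] [-218.77718165  -15.68959209   72.2944437 ]
[[-266.  -23.   58.]
 [-260.  -26.   66.]
 [-258.  -25.   63.]
 [-256.  -28.   68.]
 [-252.  -25.   68.]
 [-251.  -32.   65.]
 [-249.  -26.   61.]
 [-244.  -26.   65.]
 [-242.  -21.   66.]
 [-238.  -26.   70.]
 [-235.  -16.   65.]
 [-233.  -18.   60.]
 [-230.  -24.   68.]
 [-229.  -27.   68.]
 [-225.  -19.   57.]
 [-223.  -27.   67.]]
mag ((519.7451171875, -144.8944854736328), 75.65958404541016) (np.float64(-160.34580521570388), np.float64(-4.505942788487528))
```

View pics/valve.png

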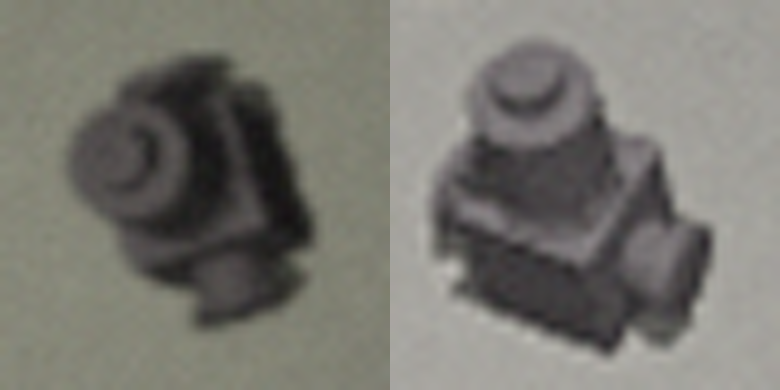

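The crop confirms it. In the top view (left) the ports stick out at about (190,80) and (240,280), so they lie along world +x at about +18.7°. The block and bonnet are clear of the neighbouring parts.

Emit:
step_arm(steps=[{"x": 0,"y": 0,"z": -0.7,"wx": 0,"wy": 0,"wz": -1,"fingers": 0},{"x": 0,"y": 0,"z": -0.7,"wx": 0,"wy": 0,"wz": -1,"fingers": 0},{"x": 0,"y": 0,"z": -0.7,"wx": 0,"wy": 0,"wz": -1,"fingers": 0},{"x": 0,"y": 0,"z": -0.7,"wx": 0,"wy": 0,"wz": -1,"fingers": 0},{"x": 0,"y": 0,"z": -0.7,"wx": 0,"wy": 0,"wz": -1,"fingers": 0},{"x": 0,"y": 0,"z": -0.7,"wx": 0,"wy": 0,"wz": -1,"fingers": 0},{"x": 0,"y": 0,"z": -0.7,"wx": 0,"wy": 0,"wz": -1,"fingers": 0},{"x": 0,"y": 0,"z": -0.7,"wx": 0,"wy": 0,"wz": -1,"fingers": 0},{"x": 0,"y": 0,"z": -0.7,"wx": 0,"wy": 0,"wz": -1,"fingers": 0},{"x": 0,"y": 0,"z": -0.7,"wx": 0,"wy": 0,"wz": -1,"fingers": 0}], grip_force=40)

```text
t: 1.1
tcp_pos: [146.5, -607.4, 362.7]
orientation: [-0.0, 0.683, 0.731, 0.0]
force: [1.0, 0.3, -0.7]
width: 1.001
grasp_force: 0.0
```

Emit:
step_arm(steps=[{"x": 0.6,"y": 1,"z": 0,"wx": 0,"wy": 0,"wz": -0.925,"fingers": 0},{"x": 0.6,"y": 1,"z": 0,"wx": 0,"wy": 0,"wz": -0.925,"fingers": 0},{"x": 0.8,"y": 1,"z": 0,"wx": 0,"wy": 0,"wz": 0,"fingers": 0},{"x": 0.8,"y": 1,"z": 0,"wx": 0,"wy": 0,"wz": 0,"fingers": 0},{"x": 0.8,"y": 1,"z": 0,"wx": 0,"wy": 0,"wz": 0,"fingers": 0},{"x": 0.8,"y": 1,"z": 0,"wx": 0,"wy": 0,"wz": 0,"fingers": 0},{"x": 0.8,"y": 1,"z": 0,"wx": 0,"wy": 0,"wz": 0,"fingers": 0},{"x": 0.8,"y": 1,"z": 0,"wx": 0,"wy": 0,"wz": 0,"fingers": 0},{"x": 0.8,"y": 1,"z": 0,"wx": 0,"wy": 0,"wz": 0,"fingers": 0},{"x": 0.8,"y": 1,"z": 0,"wx": 0,"wy": 0,"wz": 0,"fingers": 0}])

```text
t: 2.1
tcp_pos: [295.1, -405.8, 362.3]
orientation: [-0.0, 0.585, 0.811, 0.0]
force: [1.3, 0.3, 0.9]
width: 0.998
grasp_force: 0.0
```

Emit:
step_arm(steps=[{"x": 1,"y": 1,"z": 0,"wx": 0,"wy": 0,"wz": 0,"fingers": 0},{"x": 1,"y": 1,"z": 0,"wx": 0,"wy": 0,"wz": 0,"fingers": 0},{"x": 1,"y": 1,"z": 0,"wx": 0,"wy": 0,"wz": 0,"fingers": 0},{"x": 1,"y": 1,"z": 0,"wx": 0,"wy": 0,"wz": 0,"fingers": 0},{"x": 1,"y": 1,"z": 0,"wx": 0,"wy": 0,"wz": 0,"fingers": 0},{"x": 1,"y": 1,"z": 0,"wx": 0,"wy": 0,"wz": 0,"fingers": 0},{"x": 1,"y": 1,"z": 0,"wx": 0,"wy": 0,"wz": 0,"fingers": 0},{"x": 1,"y": 1,"z": 0,"wx": 0,"wy": 0,"wz": 0,"fingers": 0},{"x": 1,"y": 1,"z": 0,"wx": 0,"wy": 0,"wz": 0,"fingers": 0},{"x": 1,"y": 1,"z": 0,"wx": 0,"wy": 0,"wz": 0,"fingers": 0}])

```text
t: 3.1
tcp_pos: [421.7, -152.9, 362.4]
orientation: [-0.0, 0.585, 0.811, -0.0]
force: [1.3, 0.7, -0.7]
width: 0.998
grasp_force: 0.0
```

```bash
cat >> h.py <<'E'
from scipy.spatial.transform import Rotation as R_
def rel(target, tgtR=None):
    s=arm.observe(); q=s['orientation']; R=R_.from_quat([q[1],q[2],q[3],q[0]])
    d=np.asarray(target,float)-s['tcp_pos']
    print('t',round(s['t'],2),'tcp',s['tcp_pos'].round(1),'q',s['qpos'].round(2),'F',s['force'].round(1),'w',round(s['width'],3),'g',round(s['grasp_force'],1))
    print('shift units(20mm)',(R.inv().apply(d)/20).round(3))
    if tgtR is not None: print('turn units(8deg)',(np.degrees((R.inv()*tgtR).as_rotvec())/8).round(3))
def down(yang,tilt=0): # tool y at angle yang (deg), z down; tilt about tool y
    a=np.radians(yang); y=np.array([np.cos(a),np.sin(a),0]); z=np.array([0,0,-1.]); x=np.cross(y,z)
    return R_.from_matrix(np.c_[x,y,z])*R_.from_rotvec([0,np.radians(tilt),0])
E
python3 -c "
from h import *
rel([568.7,253,150],down(18.7))"
```

```text
t 3.1 tcp [ 421.7 -152.9  362.4] q [ 1.02 -0.08 -0.71  1.62 -0.05  1.59  0.63] F [ 1.3  0.7 -0.7] w 0.998 g 0.0
shift units(20mm) [16.946 13.373 10.611]
turn units(8deg) [-0.003  0.001 -0.042]
```

Emit:
step_arm(steps=[{"x": 1,"y": 0.8,"z": 0,"wx": 0,"wy": 0,"wz": 0,"fingers": 0},{"x": 1,"y": 0.8,"z": 0,"wx": 0,"wy": 0,"wz": 0,"fingers": 0},{"x": 1,"y": 0.8,"z": 0,"wx": 0,"wy": 0,"wz": 0,"fingers": 0},{"x": 1,"y": 0.8,"z": 0,"wx": 0,"wy": 0,"wz": 0,"fingers": 0},{"x": 1,"y": 0.8,"z": 0,"wx": 0,"wy": 0,"wz": 0,"fingers": 0},{"x": 1,"y": 0.8,"z": 0,"wx": 0,"wy": 0,"wz": 0,"fingers": 0},{"x": 1,"y": 0.8,"z": 0,"wx": 0,"wy": 0,"wz": 0,"fingers": 0},{"x": 1,"y": 0.8,"z": 0,"wx": 0,"wy": 0,"wz": 0,"fingers": 0},{"x": 1,"y": 0.8,"z": 0,"wx": 0,"wy": 0,"wz": 0,"fingers": 0},{"x": 1,"y": 0.8,"z": 0,"wx": 0,"wy": 0,"wz": 0,"fingers": 0}])

```text
t: 4.1
tcp_pos: [510.5, 87.0, 362.3]
orientation: [-0.0, 0.585, 0.811, -0.0]
force: [-0.9, -0.3, 0.4]
width: 0.997
grasp_force: 0.0
```

Emit:
step_arm(steps=[{"x": 1,"y": 0.8,"z": 0.5,"wx": 0,"wy": 0,"wz": 0,"fingers": 0},{"x": 1,"y": 0.8,"z": 0.8,"wx": 0,"wy": 0,"wz": 0,"fingers": 0},{"x": 1,"y": 0.8,"z": 1,"wx": 0,"wy": 0,"wz": 0,"fingers": 0},{"x": 1,"y": 0.8,"z": 1,"wx": 0,"wy": 0,"wz": 0,"fingers": 0},{"x": 1,"y": 0.8,"z": 1,"wx": 0,"wy": 0,"wz": 0,"fingers": 0},{"x": 1,"y": 0.8,"z": 1,"wx": 0,"wy": 0,"wz": 0,"fingers": 0},{"x": 0.95,"y": 0.55,"z": 1,"wx": 0,"wy": 0,"wz": 0,"fingers": 0},{"x": 0,"y": 0,"z": 1,"wx": 0,"wy": 0,"wz": 0,"fingers": 0},{"x": 0,"y": 0,"z": 1,"wx": 0,"wy": 0,"wz": 0,"fingers": 0},{"x": 0,"y": 0,"z": 1,"wx": 0,"wy": 0,"wz": 0,"fingers": 0}])

```text
t: 5.1
tcp_pos: [567.8, 251.9, 175.2]
orientation: [-0.0, 0.585, 0.811, -0.0]
force: [-0.2, -1.1, -0.0]
width: 1.005
grasp_force: 0.0
```

```bash
python3 -c "
from h import *
rel([568.7,253,64],down(18.7))
t=cap('top');s=cap('side');a=t['img'][130:280,80:240];b=s['img'][210:360,120:280]
cv2.imwrite('pics/g1.png',cv2.resize(np.hstack([a,b])[:,:,::-1],None,fx=2.5,fy=2.5))"
```

```text
t 5.1 tcp [567.8 251.9 175.2] q [ 0.22  0.53 -0.98  1.5   0.45  1.35 -0.47] F [-0.2 -1.1 -0. ] w 1.005 g 0.0
shift units(20mm) [0.038 0.065 5.558]
turn units(8deg) [-0.007 -0.    -0.039]
```

View pics/g1.png

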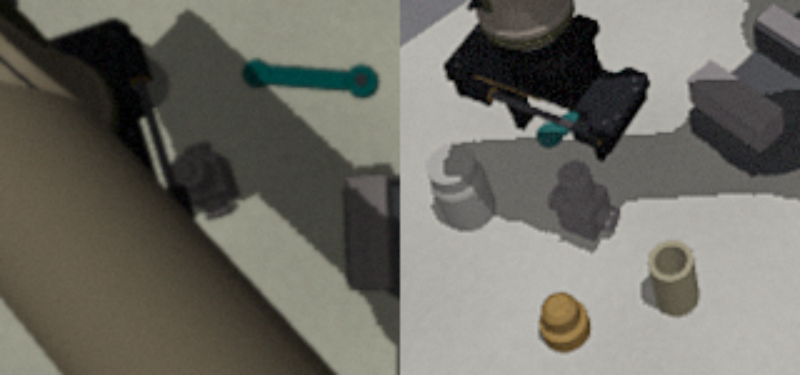

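The gripper hangs above the valve, with its fingers in line with the ports. In the side view the valve is at (585,205), in the gripper's shadow, and nothing obstructs it. I'll descend and grip.

Emit:
step_arm(steps=[{"x": 0.04,"y": 0.06,"z": 1,"wx": 0,"wy": 0,"wz": -0.04,"fingers": 0},{"x": 0,"y": 0,"z": 1,"wx": 0,"wy": 0,"wz": 0,"fingers": 0},{"x": 0,"y": 0,"z": 1,"wx": 0,"wy": 0,"wz": 0,"fingers": 0},{"x": 0,"y": 0,"z": 1,"wx": 0,"wy": 0,"wz": 0,"fingers": 0},{"x": 0,"y": 0,"z": 1,"wx": 0,"wy": 0,"wz": 0,"fingers": 0},{"x": 0,"y": 0,"z": 0.5,"wx": 0,"wy": 0,"wz": 0,"fingers": 0},{"x": 0,"y": 0,"z": 0,"wx": 0,"wy": 0,"wz": 0,"fingers": 0.3},{"x": 0,"y": 0,"z": 0,"wx": 0,"wy": 0,"wz": 0,"fingers": 0.5},{"x": 0,"y": 0,"z": 0,"wx": 0,"wy": 0,"wz": 0,"fingers": 1},{"x": 0,"y": 0,"z": 0,"wx": 0,"wy": 0,"wz": 0,"fingers": 1}], grip_force=40)

```text
t: 6.2
tcp_pos: [569.5, 253.2, 67.5]
orientation: [0.0, 0.583, 0.812, 0.001]
force: [-0.1, -0.2, -0.3]
width: 0.723
grasp_force: 0.0
```

Emit:
step_arm(steps=[{"x": 0,"y": 0,"z": 0,"wx": 0,"wy": 0,"wz": 0,"fingers": 1},{"x": 0,"y": 0,"z": 0,"wx": 0,"wy": 0,"wz": 0,"fingers": 1},{"x": 0,"y": 0,"z": 0,"wx": 0,"wy": 0,"wz": 0,"fingers": 1},{"x": 0,"y": 0,"z": 0,"wx": 0,"wy": 0,"wz": 0,"fingers": 1},{"x": 0,"y": 0,"z": 0,"wx": 0,"wy": 0,"wz": 0,"fingers": 1},{"x": 0,"y": 0,"z": 0,"wx": 0,"wy": 0,"wz": 0,"fingers": 1},{"x": 0,"y": 0,"z": -0.25,"wx": 0,"wy": 0,"wz": 0,"fingers": 1},{"x": 0,"y": 0,"z": -0.5,"wx": 0,"wy": 0,"wz": 0,"fingers": 1},{"x": 0,"y": 0,"z": -1,"wx": 0,"wy": 0,"wz": 0,"fingers": 1},{"x": 0,"y": 0,"z": -1,"wx": 0,"wy": 0,"wz": 0,"fingers": 1}])

```text
t: 7.2
tcp_pos: [568.3, 252.7, 122.0]
orientation: [-0.0, 0.583, 0.813, -0.001]
force: [-0.8, -0.0, -8.1]
width: 0.404
grasp_force: 40.0
```

```bash
python3 -c "
from h import *
rel([507.4,22.1,215],down(2.7))"
```

```text
t 7.2 tcp [568.3 252.7 122. ] q [ 0.2   0.58 -0.95  1.55  0.49  1.26 -0.49] F [-0.8 -0.  -8.1] w 0.404 g 40.0
shift units(20mm) [-9.943 -6.589 -4.638]
turn units(8deg) [-0.012  0.003  2.   ]
```

Emit:
step_arm(steps=[{"x": -0.5,"y": -0.3,"z": -1,"wx": 0,"wy": 0,"wz": 0,"fingers": 1},{"x": -0.9,"y": -0.6,"z": -1,"wx": 0,"wy": 0,"wz": 0,"fingers": 1},{"x": -1,"y": -0.7,"z": -1,"wx": 0,"wy": 0,"wz": 0,"fingers": 1},{"x": -1,"y": -0.7,"z": -1,"wx": 0,"wy": 0,"wz": 0,"fingers": 1},{"x": -1,"y": -0.7,"z": -0.64,"wx": 0,"wy": 0,"wz": 0,"fingers": 1},{"x": -1,"y": -0.7,"z": 0,"wx": 0,"wy": 0,"wz": 0,"fingers": 1},{"x": -1,"y": -0.7,"z": 0,"wx": 0,"wy": 0,"wz": 0,"fingers": 1},{"x": -1,"y": -0.7,"z": 0,"wx": 0,"wy": 0,"wz": 0,"fingers": 1},{"x": -1,"y": -0.7,"z": 0,"wx": 0,"wy": 0,"wz": 0,"fingers": 1},{"x": -1,"y": -0.7,"z": 0,"wx": 0,"wy": 0,"wz": 0,"fingers": 1}])

```text
t: 8.2
tcp_pos: [505.0, 32.6, 214.4]
orientation: [-0.0, 0.583, 0.813, -0.0]
force: [0.7, -0.5, -7.8]
width: 0.404
grasp_force: 40.0
```

Emit:
step_arm(steps=[{"x": -0.5,"y": -0.1,"z": 0,"wx": 0,"wy": 0,"wz": 0,"fingers": 1},{"x": 0,"y": 0,"z": 0,"wx": 0,"wy": 0,"wz": 0.4,"fingers": 1},{"x": 0,"y": 0,"z": 0,"wx": 0,"wy": 0,"wz": 0.6,"fingers": 1},{"x": 0,"y": 0,"z": 0,"wx": 0,"wy": 0,"wz": 0.6,"fingers": 1},{"x": 0,"y": 0,"z": 0,"wx": 0,"wy": 0,"wz": 0.4,"fingers": 1},{"x": 0,"y": 0,"z": 0,"wx": 0,"wy": 0,"wz": 0,"fingers": 1},{"x": 0,"y": 0,"z": 0,"wx": 0,"wy": 0,"wz": 0,"fingers": 1},{"x": 0,"y": 0,"z": 0,"wx": 0,"wy": 0,"wz": 0,"fingers": 1},{"x": 0,"y": 0,"z": 0,"wx": 0,"wy": 0,"wz": 0,"fingers": 1},{"x": 0,"y": 0,"z": 0,"wx": 0,"wy": 0,"wz": 0,"fingers": 1}])

```text
t: 9.2
tcp_pos: [507.3, 23.2, 214.3]
orientation: [-0.0, 0.69, 0.724, -0.0]
force: [-0.1, -0.3, -7.8]
width: 0.402
grasp_force: 40.0
```

```bash
python3 -c "
from h import *
rel([507.4,22.1,142],down(2.7))
t=cap('top');s=cap('side');a=t['img'][130:280,170:330];b=s['img'][160:310,210:370]
cv2.imwrite('pics/g2.png',cv2.resize(np.hstack([a,b])[:,:,::-1],None,fx=2.5,fy=2.5))"
```

```text
t 9.2 tcp [507.3  23.2 214.3] q [ 0.79  0.19 -1.01  1.74  0.17  1.31 -0.21] F [-0.1 -0.3 -7.8] w 0.402 g 40.0
shift units(20mm) [-5.300e-02  1.000e-03  3.616e+00]
turn units(8deg) [-0.     0.     0.002]
```

View pics/g2.png

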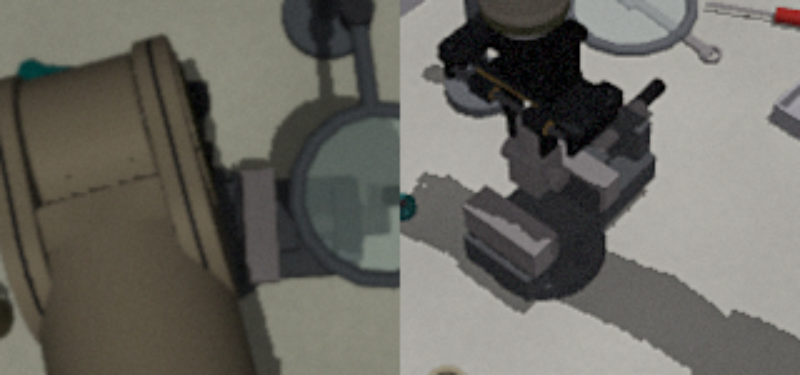

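The side view shows the valve upright in the gripper at (535,160), above the gap between the fixed jaw (510,230) and the sliding jaw (595,175). It clears the magnifier.

Emit:
step_arm(steps=[{"x": -0.05,"y": 0,"z": 0.5,"wx": 0,"wy": 0,"wz": 0,"fingers": 1},{"x": 0,"y": 0,"z": 0.7,"wx": 0,"wy": 0,"wz": 0,"fingers": 1},{"x": 0,"y": 0,"z": 0.7,"wx": 0,"wy": 0,"wz": 0,"fingers": 1},{"x": 0,"y": 0,"z": 0.7,"wx": 0,"wy": 0,"wz": 0,"fingers": 1},{"x": 0,"y": 0,"z": 0.4,"wx": 0,"wy": 0,"wz": 0,"fingers": 1},{"x": 0,"y": 0,"z": 0.2,"wx": 0,"wy": 0,"wz": 0,"fingers": 1},{"x": 0,"y": 0,"z": 0.1,"wx": 0,"wy": 0,"wz": 0,"fingers": 1},{"x": 0,"y": 0,"z": 0.1,"wx": 0,"wy": 0,"wz": 0,"fingers": 1},{"x": 0,"y": 0,"z": 0,"wx": 0,"wy": 0,"wz": 0,"fingers": 1},{"x": 0,"y": 0,"z": 0,"wx": 0,"wy": 0,"wz": 0,"fingers": 1}])

```text
t: 10.3
tcp_pos: [507.6, 22.1, 146.7]
orientation: [0.0, 0.69, 0.723, 0.0]
force: [0.2, -0.2, -8.3]
width: 0.402
grasp_force: 40.0
```

Emit:
step_arm(steps=[{"x": 0,"y": 0,"z": 0.1,"wx": 0,"wy": 0,"wz": 0,"fingers": 1},{"x": 0,"y": 0,"z": 0.08,"wx": 0,"wy": 0,"wz": 0,"fingers": 1},{"x": 0,"y": 0,"z": 0.04,"wx": 0,"wy": 0,"wz": 0,"fingers": 1},{"x": 0,"y": 0,"z": 0,"wx": 0,"wy": 0,"wz": 0,"fingers": 1},{"x": 0,"y": 0,"z": 0,"wx": 0,"wy": 0,"wz": 0,"fingers": 1},{"x": 0,"y": 0,"z": 0,"wx": 0,"wy": 0,"wz": 0,"fingers": 1},{"x": 0,"y": 0,"z": 0,"wx": 0,"wy": 0,"wz": 0,"fingers": 1},{"x": 0,"y": 0,"z": 0,"wx": 0,"wy": 0,"wz": 0,"fingers": 1},{"x": 0,"y": 0,"z": 0,"wx": 0,"wy": 0,"wz": 0,"fingers": 1},{"x": 0,"y": 0,"z": 0,"wx": 0,"wy": 0,"wz": 0,"fingers": 1}])

```text
t: 11.3
tcp_pos: [507.4, 22.1, 141.9]
orientation: [0.0, 0.69, 0.723, -0.0]
force: [-0.1, -0.6, -7.2]
width: 0.403
grasp_force: 40.0
```

Emit:
step_arm(steps=[{"x": 0,"y": 0,"z": 0.05,"wx": 0,"wy": 0,"wz": 0,"fingers": 1},{"x": 0,"y": 0,"z": 0.05,"wx": 0,"wy": 0,"wz": 0,"fingers": 1},{"x": 0,"y": 0,"z": 0,"wx": 0,"wy": 0,"wz": 0,"fingers": 1},{"x": 0,"y": 0,"z": 0,"wx": 0,"wy": 0,"wz": 0,"fingers": 1},{"x": 0,"y": 0,"z": 0,"wx": 0,"wy": 0,"wz": 0,"fingers": 1},{"x": 0,"y": 0,"z": 0,"wx": 0,"wy": 0,"wz": 0,"fingers": 1},{"x": 0,"y": 0,"z": 0,"wx": 0,"wy": 0,"wz": 0,"fingers": 1},{"x": 0,"y": 0,"z": 0,"wx": 0,"wy": 0,"wz": 0,"fingers": 1},{"x": 0,"y": 0,"z": 0,"wx": 0,"wy": 0,"wz": 0,"fingers": 1},{"x": 0,"y": 0,"z": 0,"wx": 0,"wy": 0,"wz": 0,"fingers": 1}])

```text
t: 12.3
tcp_pos: [507.7, 22.1, 141.4]
orientation: [0.001, 0.69, 0.723, -0.0]
force: [-6.8, -0.5, 11.7]
width: 0.4
grasp_force: 40.0
```

Emit:
step_arm(steps=[{"x": 0,"y": 0,"z": -0.03,"wx": 0,"wy": 0,"wz": 0,"fingers": 0.5},{"x": 0,"y": 0,"z": 0,"wx": 0,"wy": 0,"wz": 0,"fingers": 0.4},{"x": 0,"y": 0,"z": 0,"wx": 0,"wy": 0,"wz": 0,"fingers": 0.2},{"x": 0,"y": 0,"z": 0,"wx": 0,"wy": 0,"wz": 0,"fingers": 0},{"x": 0,"y": 0,"z": 0,"wx": 0,"wy": 0,"wz": 0,"fingers": 0},{"x": 0,"y": 0,"z": 0,"wx": 0,"wy": 0,"wz": 0,"fingers": 0},{"x": 0,"y": 0,"z": -0.3,"wx": 0,"wy": 0,"wz": 0,"fingers": 0},{"x": 0,"y": 0,"z": -0.7,"wx": 0,"wy": 0,"wz": 0,"fingers": 0},{"x": 0,"y": 0,"z": -1,"wx": 0,"wy": 0,"wz": 0,"fingers": 0},{"x": 0,"y": 0,"z": -1,"wx": 0,"wy": 0,"wz": 0,"fingers": 0}])

```text
t: 13.3
tcp_pos: [507.5, 22.4, 202.3]
orientation: [0.0, 0.69, 0.724, 0.0]
force: [-0.2, 0.4, 0.9]
width: 0.995
grasp_force: 0.0
```

Emit:
step_arm(steps=[{"x": 0,"y": 0,"z": -1,"wx": 0,"wy": 0,"wz": 0,"fingers": 0},{"x": 0,"y": 0,"z": -1,"wx": 0,"wy": 0,"wz": 0,"fingers": 0},{"x": 0,"y": 0,"z": -1,"wx": 0,"wy": 0,"wz": 0,"fingers": 0},{"x": 0,"y": 0,"z": -1,"wx": 0,"wy": 0,"wz": 0,"fingers": 0},{"x": 0,"y": 0,"z": -1,"wx": 0,"wy": 0,"wz": 0,"fingers": 0},{"x": 0,"y": 0,"z": -1,"wx": 0,"wy": 0,"wz": 0,"fingers": 0},{"x": 0,"y": 0,"z": -1,"wx": 0,"wy": 0,"wz": 0,"fingers": 0},{"x": 0,"y": 0,"z": -1,"wx": 0,"wy": 0,"wz": 0,"fingers": 0},{"x": 0,"y": 0,"z": -0.6,"wx": 0,"wy": 0,"wz": 0,"fingers": 0},{"x": 0,"y": 0,"z": 0,"wx": 0,"wy": 0,"wz": 0,"fingers": 0}])

```text
t: 14.3
tcp_pos: [507.9, 22.5, 374.4]
orientation: [0.001, 0.69, 0.724, 0.001]
force: [-0.3, 0.6, 0.5]
width: 0.996
grasp_force: 0.0
```

```bash
cat >> h.py <<'E'
th=np.radians(92.7); ux=np.array([np.cos(th),np.sin(th),0]); uy=np.array([-ux[1],ux[0],0]); uz=np.array([0,0,1.]); O=np.array([507.7,15.1,0])
vis=lambda x,y,z: O+x*ux+y*uy+z*uz
def grip_tcp(a,back=0,tilt=37,x=-232):
    t=np.radians(tilt); d=np.sin(t)*ux-np.cos(t)*uz
    return vis(x,-50*np.sin(a),100+50*np.cos(a))+(18.7-back)*d
E
python3 -c "
from h import *
for b in(0,140): print(b,grip_tcp(2.45,b).round(1))
rel(grip_tcp(2.45,140),down(2.7,37))
t=cap('top');s=cap('side');a=t['img'][160:260,200:370];b=s['img'][160:310,210:370]
for n,c in(('top',t),('side',s)):
  W=cloud(c); V=(W-O)@np.c_[ux,uy,uz]
  m=(abs(V[...,0])<30)&(abs(V[...,1])<60)&(V[...,2]>180)&(V[...,2]<195); P=V[m]
  if len(P)>3: print(n,'stub top',len(P),P.mean(0).round(1))
  m=(abs(V[...,0])<34)&(abs(V[...,1])<60)&(V[...,2]>125)&(V[...,2]<135); P=V[m]
  if len(P)>8: print(n,'block top',[np.round(x,1) for x in cv2.minAreaRect(np.ascontiguousarray(P[:,:2],dtype=np.float32))])
A=cv2.resize(a,(646,380));B=cv2.resize(b,(405,380));cv2.imwrite('pics/g3.png',cv2.resize(np.hstack([A,B]),(797,288))[:,:,::-1])"
```

```text
0 [ 550.  -203.9   46.6]
140 [ 553.9 -288.1  158.4]
t 14.3 tcp [507.9  22.5 374.4] q [ 0.81  0.13 -1.02  1.45  0.11  1.62 -0.16] F [-0.3  0.6  0.5] w 0.996 g 0.0
shift units(20mm) [-15.617   1.533  10.813]
turn units(8deg) [0.019 4.627 0.008]
top block top [array([-9.4, -0.5]), array([14.1, 43.8]), np.float64(7.6)]
side stub top 36 [  8.    0.4 185.4]
side block top [array([ 7.6, -0. ]), array([42.8, 46.7]), np.float64(88.9)]
```

View pics/g3.png

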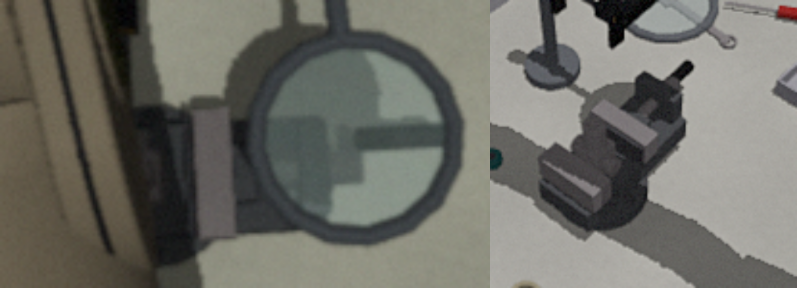

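The valve stands upright between the jaws at vise (8, 0), and the block is square to them. The magnifier in the left crop (355,135) is untouched. Next I move to the crank.

Emit:
step_arm(steps=[{"x": -1,"y": 0.15,"z": 0,"wx": 0,"wy": 0,"wz": 0,"fingers": 0},{"x": -1,"y": 0.15,"z": 0,"wx": 0,"wy": 0,"wz": 0,"fingers": 0},{"x": -1,"y": 0.15,"z": 0,"wx": 0,"wy": 0,"wz": 0,"fingers": 0},{"x": -1,"y": 0.15,"z": 0,"wx": 0,"wy": 0,"wz": 0,"fingers": 0},{"x": -1,"y": 0.15,"z": 0,"wx": 0,"wy": 0,"wz": 0,"fingers": 0},{"x": -1,"y": 0.15,"z": 0,"wx": 0,"wy": 0,"wz": 0,"fingers": 0},{"x": -1,"y": 0.15,"z": 0,"wx": 0,"wy": 0,"wz": 0,"fingers": 0},{"x": -1,"y": 0.15,"z": 0,"wx": 0,"wy": 0,"wz": 0,"fingers": 0},{"x": -1,"y": 0.15,"z": 0,"wx": 0,"wy": 0,"wz": 0,"fingers": 0},{"x": -1,"y": 0.15,"z": 0,"wx": 0,"wy": 0,"wz": 0,"fingers": 0}])

```text
t: 15.4
tcp_pos: [547.1, -178.0, 372.5]
orientation: [-0.0, 0.69, 0.723, 0.0]
force: [0.3, 0.4, 1.0]
width: 1.0
grasp_force: 0.0
```

Emit:
step_arm(steps=[{"x": -1,"y": 0,"z": 0,"wx": 0,"wy": 0,"wz": 0,"fingers": 0},{"x": -1,"y": 0,"z": 0,"wx": 0,"wy": 0,"wz": 0,"fingers": 0},{"x": -1,"y": 0,"z": 0,"wx": 0,"wy": 0,"wz": 0,"fingers": 0},{"x": -1,"y": 0,"z": 0,"wx": 0,"wy": 0,"wz": 0,"fingers": 0},{"x": -1,"y": 0,"z": 0,"wx": 0,"wy": 0,"wz": 0,"fingers": 0},{"x": -1,"y": 0,"z": 0,"wx": 0,"wy": 0.9,"wz": 0,"fingers": 0},{"x": 0,"y": 0,"z": 0,"wx": 0,"wy": 0.95,"wz": 0,"fingers": 0},{"x": 0,"y": 0,"z": 0,"wx": 0,"wy": 0.95,"wz": 0,"fingers": 0},{"x": 0,"y": 0,"z": 0,"wx": 0,"wy": 0.95,"wz": 0,"fingers": 0},{"x": 0,"y": 0,"z": 0,"wx": 0,"wy": 0.87,"wz": 0,"fingers": 0}])

```text
t: 16.4
tcp_pos: [552.2, -298.0, 372.4]
orientation: [-0.23, 0.655, 0.685, 0.221]
force: [0.6, 0.5, -0.5]
width: 0.999
grasp_force: 0.0
```

```bash
python3 -c "
from h import *
rel(grip_tcp(2.45,140),down(2.7,37))"
```

```text
t 16.4 tcp [ 552.2 -298.   372.4] q [ 1.06  0.76 -0.88  0.82 -0.06  2.    0.3 ] F [ 0.6  0.5 -0.5] w 0.999 g 0.0
shift units(20mm) [-6.082  0.097  8.819]
turn units(8deg) [ 0.013 -0.029 -0.006]
```

Emit:
step_arm(steps=[{"x": -0.6,"y": 0.01,"z": 0.88,"wx": 0,"wy": 0,"wz": 0,"fingers": 0},{"x": -0.6,"y": 0.01,"z": 0.88,"wx": 0,"wy": 0,"wz": 0,"fingers": 0},{"x": -0.6,"y": 0.01,"z": 0.88,"wx": 0,"wy": 0,"wz": 0,"fingers": 0},{"x": -0.6,"y": 0.01,"z": 0.88,"wx": 0,"wy": 0,"wz": 0,"fingers": 0},{"x": -0.6,"y": 0.01,"z": 0.88,"wx": 0,"wy": 0,"wz": 0,"fingers": 0},{"x": -0.6,"y": 0.01,"z": 0.88,"wx": 0,"wy": 0,"wz": 0,"fingers": 0},{"x": -0.6,"y": 0.01,"z": 0.88,"wx": 0,"wy": 0,"wz": 0,"fingers": 0},{"x": -0.6,"y": 0.01,"z": 0.88,"wx": 0,"wy": 0,"wz": 0,"fingers": 0},{"x": -0.6,"y": 0.01,"z": 0.88,"wx": 0,"wy": 0,"wz": 0,"fingers": 0},{"x": -0.6,"y": 0.01,"z": 0.88,"wx": 0,"wy": 0,"wz": 0,"fingers": 0}])

```text
t: 17.4
tcp_pos: [553.8, -287.1, 158.4]
orientation: [-0.229, 0.655, 0.686, 0.219]
force: [0.0, 0.0, 1.5]
width: 1.003
grasp_force: 0.0
```

```bash
python3 -c "
from h import *
rel(grip_tcp(2.45,0),down(2.7,37))
t=cap('top');s=cap('side')
for n,c in(('top',t),('side',s)):
  W=cloud(c); V=(W-O)@np.c_[ux,uy,uz]; im=c['img'].max(2)
  m=(V[...,0]<-200)&(V[...,0]>-262)&(abs(V[...,1])<70)&(V[...,2]>30)&(V[...,2]<90)&(im<60); P=V[m]
  if len(P)>3: print(n,'grip surf',len(P),P.mean(0).round(1),np.percentile(P[:,1:],[5,95],axis=0).round(1).tolist())
a=t['img'][150:300,270:430];b=s['img'][120:270,230:390]
cv2.imwrite('pics/g4.png',cv2.resize(np.hstack([a,b])[:,:,::-1],None,fx=2.5,fy=2.5))"
```

```text
t 17.4 tcp [ 553.8 -287.1  158.4] q [ 1.13  0.85 -0.84  1.17  0.02  1.64  0.44] F [0.  0.  1.5] w 1.003 g 0.0
shift units(20mm) [-3.300e-02 -1.000e-03  6.975e+00]
turn units(8deg) [ 0.004  0.008 -0.002]
side grip surf 59 [-240.1  -24.8   65.1] [[-33.1, 59.4], [-17.9, 69.4]]
```

View pics/g4.png

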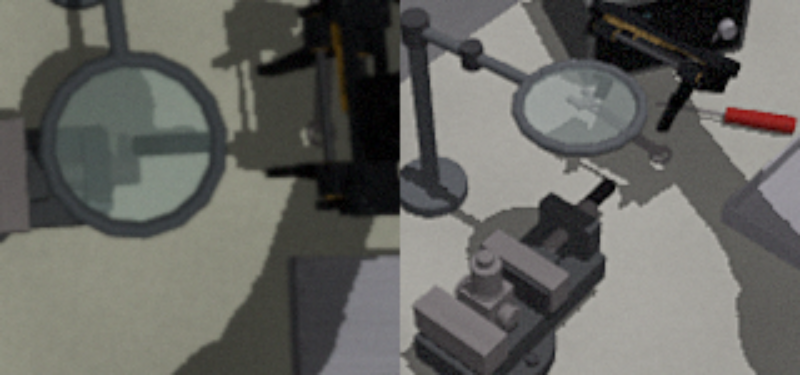

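The valve stands between the jaws at (485,285) in the side view. In the top view the open fingers are at (290,70) and (290,172), either side of the grip axis, with the grip seen through the glass at (175,145). I'll check the grip's y by casting a ray.

Run:
```python
from h import *
c=dict(np.load('top0.npz')); cc=-c['R'].T@c['t']
def ray(u,v,z):
    d=c['R'].T@np.array([(u-c['cx'])/c['f'],(v-c['cy'])/c['f'],1]); return cc+d*(z-cc[2])/d[2]
im=c['img'].max(2)
for u in (328,334,340,346,350):
    col=im[195:222,u].astype(float); m=np.where(col<90)[0]+195
    p=ray(u,m.mean(),62); print(u,m.min(),m.max(),p.round(1),((p-O)@np.c_[ux,uy,uz]).round(1))
```

```text
328 203 211 [ 546.1 -183.1   62. ] [-199.8  -29.    62. ]
334 203 211 [ 545.9 -198.6   62. ] [-215.2  -28.1   62. ]
340 203 210 [ 547. -214.   62.] [-230.7  -28.5   62. ]
346 203 210 [ 546.9 -229.4   62. ] [-246.1  -27.6   62. ]
350 203 210 [ 546.7 -239.7   62. ] [-256.4  -27.    62. ]
```

Emit:
step_arm(steps=[{"x": -0.1,"y": -0.16,"z": 1,"wx": 0,"wy": 0,"wz": 0,"fingers": 0},{"x": 0,"y": 0,"z": 1,"wx": 0,"wy": 0,"wz": 0,"fingers": 0},{"x": 0,"y": 0,"z": 1,"wx": 0,"wy": 0,"wz": 0,"fingers": 0},{"x": 0,"y": 0,"z": 1,"wx": 0,"wy": 0,"wz": 0,"fingers": 0},{"x": 0,"y": 0,"z": 1,"wx": 0,"wy": 0,"wz": 0,"fingers": 0},{"x": 0,"y": 0,"z": 1,"wx": 0,"wy": 0,"wz": 0,"fingers": 0},{"x": 0,"y": 0,"z": 0.8,"wx": 0,"wy": 0,"wz": 0,"fingers": 0},{"x": 0,"y": 0,"z": 0.2,"wx": 0,"wy": 0,"wz": 0,"fingers": 0.4},{"x": 0,"y": 0,"z": 0,"wx": 0,"wy": 0,"wz": 0,"fingers": 0.5},{"x": 0,"y": 0,"z": 0,"wx": 0,"wy": 0,"wz": 0,"fingers": 0.6}], grip_force=20)

```text
t: 18.5
tcp_pos: [547.5, -204.9, 47.7]
orientation: [-0.229, 0.655, 0.686, 0.219]
force: [-0.2, -0.3, -0.0]
width: 0.81
grasp_force: 0.0
```

Emit:
step_arm(steps=[{"x": 0,"y": 0,"z": 0,"wx": 0,"wy": 0,"wz": 0,"fingers": 0.7},{"x": 0,"y": 0,"z": 0,"wx": 0,"wy": 0,"wz": 0,"fingers": 0.8},{"x": 0,"y": 0,"z": 0,"wx": 0,"wy": 0,"wz": 0,"fingers": 1},{"x": 0,"y": 0,"z": 0,"wx": 0,"wy": 0,"wz": 0,"fingers": 1},{"x": 0,"y": 0,"z": 0,"wx": 0,"wy": 0,"wz": 0,"fingers": 1},{"x": 0,"y": 0,"z": 0,"wx": 0,"wy": 0,"wz": 0,"fingers": 1},{"x": 0,"y": 0,"z": 0,"wx": 0,"wy": 0,"wz": 0,"fingers": 1},{"x": 0,"y": 0,"z": 0,"wx": 0,"wy": 0,"wz": 0,"fingers": 1},{"x": 0,"y": 0,"z": 0,"wx": 0,"wy": 0,"wz": 0,"fingers": 1},{"x": 0,"y": 0,"z": 0,"wx": 0,"wy": 0,"wz": 0,"fingers": 1}])

```text
t: 19.5
tcp_pos: [546.5, -203.8, 46.6]
orientation: [-0.23, 0.655, 0.686, 0.219]
force: [-3.8, -0.5, 1.0]
width: 0.244
grasp_force: 20.0
```

```bash
python3 -c "
from h import *
rel(grip_tcp(2.53,0),down(2.7,37))
s=arm.observe(); print(((s['tcp_pos']-O)@np.c_[ux,uy,uz]).round(1))
b=cap('side')['img'][120:270,230:390]
cv2.imwrite('pics/g5.png',cv2.resize(b[:,:,::-1],None,fx=3.5,fy=3.5))"
```

```text
t 19.5 tcp [ 546.5 -203.8   46.6] q [ 1.13  0.87 -0.84  1.43  0.04  1.36  0.43] F [-3.8 -0.5  1. ] w 0.244 g 20.0
shift units(20mm) [-0.086  0.011  0.092]
turn units(8deg) [-0.003  0.004 -0.002]
[-220.5  -28.5   46.6]
```

View pics/g5.png

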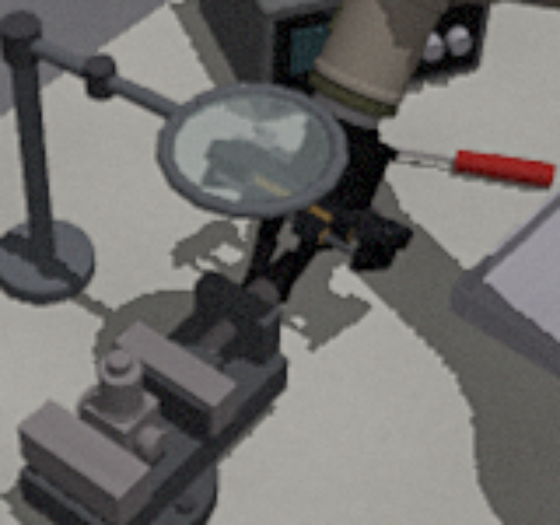

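The fingers hold the black grip below the magnifier ring, at about (275,255). The valve still stands upright at (118,400), and the hand clears the lens.

```bash
cat > crank.py <<'E'
import sys; from h import *
def rows(a0,da,n):
    R=down(2.7,37)
    for i in range(n):
        d=R.inv().apply(grip_tcp(a0+(i+1)*da)-grip_tcp(a0+i*da))/20
        print(f'{a0+(i+1)*da:.2f}', d.round(2).tolist())
if __name__=='__main__':
    s=arm.observe(); v=(s['tcp_pos']-O)@np.c_[ux,uy,uz]+[0,0,18.7*np.cos(np.radians(37))]
    a=np.arctan2(-v[1],v[2]-100); F=s['force']@np.c_[ux,uy,uz]
    print('t',round(s['t'],1),'vise pt',v.round(1),'a',round(a%(2*np.pi),3),'r',round(np.hypot(v[1],v[2]-100),1),'Fvise',F.round(1),'q',s['qpos'].round(2),'w',round(s['width'],3))
    a0,da,n=map(float,sys.argv[1:]); rows(a0,da,int(n))
E
python3 crank.py 2.5 0.15 10; python3 crank.py 4.0 0.25 30
```

```text
t 19.6 vise pt [-220.5  -28.5   61.6] a 2.504 r 47.8 Fvise [0.4 3.7 2. ] q [ 1.13  0.87 -0.84  1.43  0.04  1.36  0.43] w 0.244
2.65 [-0.12, -0.32, 0.16]
2.80 [-0.09, -0.34, 0.12]
2.95 [-0.06, -0.36, 0.08]
3.10 [-0.03, -0.37, 0.03]
3.25 [0.01, -0.37, -0.01]
3.40 [0.04, -0.37, -0.05]
3.55 [0.07, -0.35, -0.1]
3.70 [0.1, -0.33, -0.14]
3.85 [0.13, -0.3, -0.18]
4.00 [0.16, -0.27, -0.21]
t 19.6 vise pt [-220.5  -28.5   61.6] a 2.504 r 47.8 Fvise [0.4 3.7 2. ] q [ 1.13  0.87 -0.84  1.43  0.04  1.36  0.43] w 0.244
4.25 [0.31, -0.35, -0.41]
4.50 [0.35, -0.21, -0.47]
4.75 [0.37, -0.05, -0.5]
5.00 [0.37, 0.1, -0.49]
5.25 [0.34, 0.25, -0.46]
5.50 [0.3, 0.38, -0.39]
5.75 [0.23, 0.49, -0.3]
6.00 [0.15, 0.57, -0.2]
6.25 [0.06, 0.62, -0.08]
6.50 [-0.03, 0.62, 0.05]
6.75 [-0.13, 0.59, 0.17]
7.00 [-0.21, 0.52, 0.28]
7.25 [-0.28, 0.42, 0.37]
7.50 [-0.33, 0.29, 0.44]
7.75 [-0.37, 0.14, 0.48]
8.00 [-0.38, -0.01, 0.5]
8.25 [-0.36, -0.17, 0.48]
8.50 [-0.33, -0.31, 0.43]
8.75 [-0.27, -0.43, 0.36]
9.00 [-0.2, -0.53, 0.26]
9.25 [-0.11, -0.6, 0.15]
9.50 [-0.02, -0.62, 0.02]
9.75 [0.07, -0.61, -0.1]
10.00 [0.16, -0.56, -0.22]
10.25 [0.24, -0.48, -0.32]
10.50 [0.31, -0.36, -0.41]
10.75 [0.35, -0.23, -0.46]
11.00 [0.37, -0.07, -0.49]
11.25 [0.37, 0.08, -0.49]
11.50 [0.35, 0.23, -0.46]
```

Emit:
step_arm(steps=[{"x": -0.15,"y": -0.32,"z": 0.2,"wx": 0,"wy": 0,"wz": 0,"fingers": 1},{"x": -0.12,"y": -0.34,"z": 0.16,"wx": 0,"wy": 0,"wz": 0,"fingers": 1},{"x": -0.06,"y": -0.36,"z": 0.08,"wx": 0,"wy": 0,"wz": 0,"fingers": 1},{"x": -0.03,"y": -0.37,"z": 0.03,"wx": 0,"wy": 0,"wz": 0,"fingers": 1},{"x": 0.01,"y": -0.37,"z": -0.01,"wx": 0,"wy": 0,"wz": 0,"fingers": 1},{"x": 0.04,"y": -0.37,"z": -0.05,"wx": 0,"wy": 0,"wz": 0,"fingers": 1},{"x": 0.07,"y": -0.35,"z": -0.1,"wx": 0,"wy": 0,"wz": 0,"fingers": 1},{"x": 0.1,"y": -0.33,"z": -0.14,"wx": 0,"wy": 0,"wz": 0,"fingers": 1},{"x": 0.13,"y": -0.3,"z": -0.18,"wx": 0,"wy": 0,"wz": 0,"fingers": 1},{"x": 0.16,"y": -0.27,"z": -0.21,"wx": 0,"wy": 0,"wz": 0,"fingers": 1}], grip_force=35)

```text
t: 20.55
tcp_pos: [482.1, -206.8, 53.3]
orientation: [-0.227, 0.655, 0.686, 0.221]
force: [10.7, 2.0, 1.8]
width: 0.238
grasp_force: 35.0
```

```bash
python3 crank.py 4 0.2 0
```

```text
t 20.6 vise pt [-220.4   36.1   68.2] a 3.99 r 48.0 Fvise [  1.5 -10.8   1.8] q [ 1.26  0.79 -0.87  1.58  0.02  1.33  0.5 ] w 0.238
```

Emit:
step_arm(steps=[{"x": 0.31,"y": -0.35,"z": -0.41,"wx": 0,"wy": 0,"wz": 0,"fingers": 1},{"x": 0.35,"y": -0.21,"z": -0.47,"wx": 0,"wy": 0,"wz": 0,"fingers": 1},{"x": 0.37,"y": -0.05,"z": -0.5,"wx": 0,"wy": 0,"wz": 0,"fingers": 1},{"x": 0.37,"y": 0.1,"z": -0.49,"wx": 0,"wy": 0,"wz": 0,"fingers": 1},{"x": 0.34,"y": 0.25,"z": -0.46,"wx": 0,"wy": 0,"wz": 0,"fingers": 1},{"x": 0.3,"y": 0.38,"z": -0.39,"wx": 0,"wy": 0,"wz": 0,"fingers": 1},{"x": 0,"y": 0,"z": 0,"wx": 0,"wy": 0,"wz": 0,"fingers": 1},{"x": 0,"y": 0,"z": 0,"wx": 0,"wy": 0,"wz": 0,"fingers": 1},{"x": 0,"y": 0,"z": 0,"wx": 0,"wy": 0,"wz": 0,"fingers": 1},{"x": 0,"y": 0,"z": 0,"wx": 0,"wy": 0,"wz": 0,"fingers": 1}])

```text
t: 21.55
tcp_pos: [481.9, -207.0, 121.7]
orientation: [-0.23, 0.654, 0.686, 0.219]
force: [-6.3, -0.4, 9.8]
width: 0.244
grasp_force: 35.0
```

```bash
python3 crank.py 4 0.2 0
```

```text
t 21.6 vise pt [-220.6   36.2  136.7] a 5.504 r 51.6 Fvise [-0.1  6.3  9.8] q [ 1.28  0.71 -0.91  1.54 -0.03  1.44  0.47] w 0.244
```

Emit:
step_arm(steps=[{"x": 0.23,"y": 0.49,"z": -0.3,"wx": 0,"wy": 0,"wz": 0,"fingers": 1},{"x": 0.15,"y": 0.57,"z": -0.2,"wx": 0,"wy": 0,"wz": 0,"fingers": 1},{"x": 0.06,"y": 0.62,"z": -0.08,"wx": 0,"wy": 0,"wz": 0,"fingers": 1},{"x": -0.03,"y": 0.62,"z": 0.05,"wx": 0,"wy": 0,"wz": 0,"fingers": 1},{"x": -0.13,"y": 0.59,"z": 0.17,"wx": 0,"wy": 0,"wz": 0,"fingers": 1},{"x": -0.21,"y": 0.52,"z": 0.28,"wx": 0,"wy": 0,"wz": 0,"fingers": 1},{"x": -0.28,"y": 0.42,"z": 0.37,"wx": 0,"wy": 0,"wz": 0,"fingers": 1},{"x": -0.33,"y": 0.29,"z": 0.44,"wx": 0,"wy": 0,"wz": 0,"fingers": 1},{"x": -0.37,"y": 0.14,"z": 0.48,"wx": 0,"wy": 0,"wz": 0,"fingers": 1},{"x": -0.38,"y": -0.01,"z": 0.5,"wx": 0,"wy": 0,"wz": 0,"fingers": 1}])

```text
t: 22.55
tcp_pos: [567.5, -202.7, 78.2]
orientation: [-0.229, 0.654, 0.686, 0.219]
force: [-9.3, -0.0, 7.5]
width: 0.244
grasp_force: 35.0
```

```bash
python3 crank.py 4 0.2 0
```

```text
t 22.6 vise pt [-220.4  -49.5   93.1] a 1.709 r 50.0 Fvise [0.4 9.3 7.5] q [ 1.1   0.87 -0.86  1.37  0.03  1.41  0.4 ] w 0.244
```

Emit:
step_arm(steps=[{"x": -0.36,"y": -0.17,"z": 0.48,"wx": 0,"wy": 0,"wz": 0,"fingers": 1},{"x": -0.33,"y": -0.31,"z": 0.43,"wx": 0,"wy": 0,"wz": 0,"fingers": 1},{"x": -0.27,"y": -0.43,"z": 0.36,"wx": 0,"wy": 0,"wz": 0,"fingers": 1},{"x": -0.2,"y": -0.53,"z": 0.26,"wx": 0,"wy": 0,"wz": 0,"fingers": 1},{"x": -0.11,"y": -0.6,"z": 0.15,"wx": 0,"wy": 0,"wz": 0,"fingers": 1},{"x": -0.02,"y": -0.62,"z": 0.02,"wx": 0,"wy": 0,"wz": 0,"fingers": 1},{"x": 0.07,"y": -0.61,"z": -0.1,"wx": 0,"wy": 0,"wz": 0,"fingers": 1},{"x": 0.16,"y": -0.56,"z": -0.22,"wx": 0,"wy": 0,"wz": 0,"fingers": 1},{"x": 0,"y": 0,"z": 0,"wx": 0,"wy": 0,"wz": 0,"fingers": 1},{"x": 0,"y": 0,"z": 0,"wx": 0,"wy": 0,"wz": 0,"fingers": 1}])

```text
t: 23.55
tcp_pos: [492.4, -206.3, 45.0]
orientation: [-0.228, 0.654, 0.686, 0.221]
force: [3.1, 3.3, 10.2]
width: 0.243
grasp_force: 35.0
```

```bash
python3 crank.py 10 0.15 8
python3 -c "
from h import *
b=cap('side')['img'][180:290,220:340]
cv2.imwrite('pics/g6.png',cv2.resize(b[:,:,::-1],None,fx=5,fy=5))"
```

```text
t 23.6 vise pt [-220.5   25.7   59.9] a 3.712 r 47.6 Fvise [ 3.1 -3.2 10.2] q [ 1.24  0.81 -0.87  1.56  0.03  1.33  0.49] w 0.243
10.15 [0.14, -0.3, -0.18]
10.30 [0.16, -0.26, -0.21]
10.45 [0.18, -0.22, -0.24]
10.60 [0.2, -0.17, -0.27]
10.75 [0.21, -0.12, -0.28]
10.90 [0.22, -0.06, -0.29]
11.05 [0.23, -0.01, -0.3]
11.20 [0.22, 0.05, -0.3]
```

View pics/g6.png

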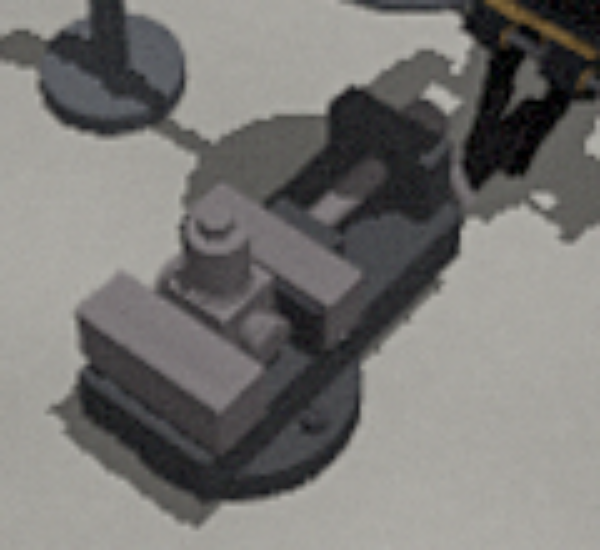

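The jaws have nearly closed on the valve at (215,260), which is still upright with its ports along the gap. I'll finish clamping more slowly.

Emit:
step_arm(steps=[{"x": 0.14,"y": -0.3,"z": -0.18,"wx": 0,"wy": 0,"wz": 0,"fingers": 1},{"x": 0.16,"y": -0.26,"z": -0.21,"wx": 0,"wy": 0,"wz": 0,"fingers": 1},{"x": 0.18,"y": -0.22,"z": -0.24,"wx": 0,"wy": 0,"wz": 0,"fingers": 1},{"x": 0.2,"y": -0.17,"z": -0.27,"wx": 0,"wy": 0,"wz": 0,"fingers": 1},{"x": 0.21,"y": -0.12,"z": -0.28,"wx": 0,"wy": 0,"wz": 0,"fingers": 1},{"x": 0.22,"y": -0.06,"z": -0.29,"wx": 0,"wy": 0,"wz": 0,"fingers": 1},{"x": 0,"y": 0,"z": 0,"wx": 0,"wy": 0,"wz": 0,"fingers": 1},{"x": 0,"y": 0,"z": 0,"wx": 0,"wy": 0,"wz": 0,"fingers": 1},{"x": 0,"y": 0,"z": 0,"wx": 0,"wy": 0,"wz": 0,"fingers": 1},{"x": 0,"y": 0,"z": 0,"wx": 0,"wy": 0,"wz": 0,"fingers": 1}])

```text
t: 24.6
tcp_pos: [468.9, -207.5, 80.1]
orientation: [-0.229, 0.654, 0.686, 0.22]
force: [3.6, 3.8, 2.3]
width: 0.245
grasp_force: 35.0
```

```bash
python3 crank.py 10.9 0.15 0
```

```text
t 24.6 vise pt [-220.5   49.2   95. ] a 4.611 r 49.5 Fvise [ 3.6 -3.7  2.3] q [ 1.29  0.74 -0.9   1.6  -0.    1.37  0.5 ] w 0.245
```

Emit:
step_arm(steps=[{"x": 0.11,"y": -0.01,"z": -0.15,"wx": 0,"wy": 0,"wz": 0,"fingers": 1},{"x": 0.11,"y": 0,"z": -0.15,"wx": 0,"wy": 0,"wz": 0,"fingers": 1},{"x": 0.11,"y": 0.02,"z": -0.15,"wx": 0,"wy": 0,"wz": 0,"fingers": 1},{"x": 0.11,"y": 0.03,"z": -0.15,"wx": 0,"wy": 0,"wz": 0,"fingers": 1},{"x": 0,"y": 0,"z": 0,"wx": 0,"wy": 0,"wz": 0,"fingers": 1},{"x": 0,"y": 0,"z": 0,"wx": 0,"wy": 0,"wz": 0,"fingers": 1},{"x": 0,"y": 0,"z": 0,"wx": 0,"wy": 0,"wz": 0,"fingers": 1},{"x": 0,"y": 0,"z": 0,"wx": 0,"wy": 0,"wz": 0,"fingers": 1},{"x": 0,"y": 0,"z": 0,"wx": 0,"wy": 0,"wz": 0,"fingers": 1},{"x": 0,"y": 0,"z": 0,"wx": 0,"wy": 0,"wz": 0,"fingers": 1}], grip_force=45)

```text
t: 25.6
tcp_pos: [468.7, -207.6, 94.0]
orientation: [-0.23, 0.654, 0.686, 0.219]
force: [2.2, 5.1, -3.4]
width: 0.239
grasp_force: 45.0
```

```bash
python3 crank.py 11.2 0.1 3
python3 -c "
from h import *
for n in('top','side'):
  c=cap(n); W=cloud(c); V=(W-O)@np.c_[ux,uy,uz]
  m=(V[...,0]>-80)&(V[...,0]<85)&(abs(V[...,1])<52)&(abs(V[...,1])>30)&(abs(V[...,2]-120)<5); x=np.sort(V[m][:,0]); i=np.argmax(np.diff(x)); print(n,len(x),x[0].round(1),x[i].round(1),x[i+1].round(1),x[-1].round(1))"
```

```text
t 25.6 vise pt [-220.6   49.4  108.9] a 4.891 r 50.2 Fvise [ 5.  -2.4 -3.4] q [ 1.3   0.72 -0.9   1.59 -0.01  1.39  0.49] w 0.239
11.30 [0.15, 0.06, -0.19]
11.40 [0.14, 0.09, -0.19]
11.50 [0.14, 0.11, -0.18]
top 634 -47.5 -9.0 2.0 74.7
side 283 -48.9 -9.3 5.5 75.3
```

Emit:
step_arm(steps=[{"x": 0.06,"y": 0.02,"z": -0.08,"wx": 0,"wy": 0,"wz": 0,"fingers": 1},{"x": 0,"y": 0,"z": 0,"wx": 0,"wy": 0,"wz": 0,"fingers": 1},{"x": 0,"y": 0,"z": 0,"wx": 0,"wy": 0,"wz": 0,"fingers": 1},{"x": 0,"y": 0,"z": 0,"wx": 0,"wy": 0,"wz": 0,"fingers": 0.5},{"x": 0,"y": 0,"z": 0,"wx": 0,"wy": 0,"wz": 0,"fingers": 0},{"x": 0,"y": 0,"z": 0,"wx": 0,"wy": 0,"wz": 0,"fingers": 0},{"x": 0,"y": 0,"z": 0,"wx": 0,"wy": 0,"wz": 0,"fingers": 0},{"x": 0,"y": 0,"z": 0,"wx": 0,"wy": 0,"wz": 0,"fingers": 0},{"x": 0,"y": 0,"z": 0,"wx": 0,"wy": 0,"wz": 0,"fingers": 0},{"x": 0,"y": 0,"z": -0.2,"wx": 0,"wy": 0,"wz": 0,"fingers": 0}])

```text
t: 26.7
tcp_pos: [468.7, -210.5, 99.2]
orientation: [-0.23, 0.655, 0.686, 0.219]
force: [-0.9, 0.6, -0.0]
width: 0.793
grasp_force: 0.0
```

Emit:
step_arm(steps=[{"x": 0,"y": 0,"z": -0.6,"wx": 0,"wy": 0,"wz": 0,"fingers": 0},{"x": 0,"y": 0,"z": -1,"wx": 0,"wy": 0,"wz": 0,"fingers": 0},{"x": 0,"y": 0,"z": -1,"wx": 0,"wy": 0,"wz": 0,"fingers": 0},{"x": 0,"y": 0,"z": -1,"wx": 0,"wy": 0,"wz": 0,"fingers": 0},{"x": 0,"y": 0,"z": -1,"wx": 0,"wy": 0,"wz": 0,"fingers": 0},{"x": 0,"y": 0,"z": -1,"wx": 0,"wy": 0,"wz": 0,"fingers": 0},{"x": 0,"y": 0,"z": -1,"wx": 0,"wy": 0,"wz": 0,"fingers": 0},{"x": 0,"y": 0,"z": -0.6,"wx": 0,"wy": 0,"wz": 0,"fingers": 0},{"x": 0,"y": 0,"z": 0,"wx": 0,"wy": 0,"wz": 0,"fingers": 0},{"x": 0,"y": 0,"z": 0,"wx": 0,"wy": 0,"wz": 0,"fingers": 0}])

```text
t: 27.7
tcp_pos: [472.9, -296.9, 214.1]
orientation: [-0.229, 0.655, 0.686, 0.219]
force: [0.1, 0.4, 0.1]
width: 1.002
grasp_force: 0.0
```

```bash
python3 crank.py 11.2 0.1 0
python3 -c "
from h import *
t=cap('top');c=cap('side')
W=cloud(c); V=(W-O)@np.c_[ux,uy,uz]; im=c['img'].max(2)
m=(V[...,0]<-200)&(V[...,0]>-262)&(abs(V[...,1])<70)&(V[...,2]>60)&(V[...,2]<140)&(im<60); P=V[m]
print('grip surf',len(P),P.mean(0).round(1),np.percentile(P[:,1:],[5,50,95],axis=0).round(1).tolist())
m=(abs(V[...,0])<45)&(abs(V[...,1])<60)&(V[...,2]>180)&(V[...,2]<195); print('stub',V[m].mean(0))
b=c['img'][110:290,200:380]; a=t['img'][130:280,190:370]
cv2.imwrite('pics/g7.png',np.hstack([cv2.resize(a,(480,400)),cv2.resize(b,(400,400))])[:,80:,::-1])"
```

```text
t 27.7 vise pt [-310.    49.4  229. ] a 5.917 r 138.2 Fvise [ 0.4 -0.1  0.1] q [ 1.3   0.71 -0.9   1.29 -0.02  1.7   0.5 ] w 1.002
grip surf 105 [-231.3   52.5  113.8] [[43.8, 106.2], [53.3, 114.8], [59.1, 119.3]]
stub [ 13.37260737   0.32673755 184.61296797]
```

View pics/g7.png

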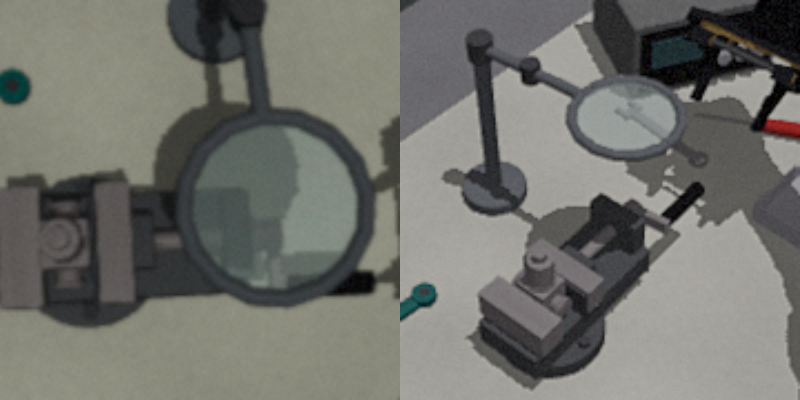

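The valve is clamped between the jaws (top view (62,240)) at x = 13 mm, against the fixed jaw, with its ports along the gap. The crank is at about 11.15 to 11.2 rad, and the hand and the magnifier are clear.

```bash
python3 -c "
from bench import arm
print(arm.finish_job())"
```

```text
the job is handed in; nothing more can be done
None
```

The valve body stands upright in the vise with its ports along the gap, clamped against the fixed jaw at a crank angle of about 11.15 rad (0.45 past first contact). The job was handed in at about 28 s, with the hand clear and the magnifier and other parts untouched as far as the pictures show.

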